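# Sort the returned samples into their holders

## Task

Put the returned samples away: stand the two black-capped vials in the white divided tray, one to a cell, and the red-capped vial in the red spill tray. Lay each screw-cap tube in the sloping wire cradle, in the lane whose colour tag matches its cap, with the cap at the high, tagged end so the contents stay off the seal. Keep the vials upright all the while.

Things in the scene. Friction and masses are not known exactly. Their poses are not given: they have to be found in the camera images.
- vial_yellow: Glass vial with a BLACK cap and pale yellow contents, standing loose on the worktop, 22 mm in diameter, 51 mm tall (glass and lower cap firm to 46 mm), about 30 g. Origin: centre of its underside; z up along its axis.
- vial_clear: Glass vial with a BLACK cap and colourless contents; same size, mass and origin as vial_yellow.
- vial_red: Glass vial with a RED cap and pink contents; same size, mass and origin as vial_yellow.
- tube_orange: Clear screw-cap tube with an ORANGE cap, lying on its side: 110 mm long, body 15.6 mm in diameter, cap 18 mm wide, about 20 g. Origin: middle of its length on the underside, 9 mm below the tube's axis; x runs along the tube towards the cap (cap from x = +42 to +55 mm, tapered tip at -55 mm); z up.
- tube_blue: Clear screw-cap tube with a BLUE cap, otherwise exactly like tube_orange.
- vial_tray: White low tray, fixed, 45 x 127 mm and 20 mm high, with a small lug on each long side; two dividers part it into three square cells in a row along its y, 37 x 37 mm inside, centres at y = -41, 0 and +41 mm, floor 4 mm above the worktop, walls 4 mm thick. Origin: centre of its underside, x across the row, z up.
- spill_tray: Red square tray, fixed, about 98 x 98 mm over its rolled rim, 84 x 84 mm inside, 19 mm high, floor 4 mm above the worktop. Origin: centre of its underside, z up.
- tube_cradle: Fixed grey base 120 (x) x 100 x 5 mm, origin centre of underside, with steel wires bent in V notches across x = +31 mm (tops 45 mm high) and x = -25 (tops 37): tubes slope up to +x by 0.142 rad. Lanes along x: y = +25 mm orange tag, -25 blue; tags at the high end, x = 49. Clear stop, 33 high, at x = -57. A seated tube's middle is at x = +5, its axis there 34 mm high. Fingers fit between the wires.
Not all that is in view belongs to the job. What is shaped like the vial_red but green or purple is not meant.

How it is judged:
At the end, for the whole second after the job is handed in: Black-capped vials upright on the white tray's floor, one per cell; red-capped vial upright on the red tray's floor; each tube down in both notches of the lane matching its cap, sloping up to the cap, middle within 15 mm along and 10 mm across, in line within 0.14 rad; all at rest (x of vial_yellow in the frame of vial_tray between -0.012 and 0.012 m and y of vial_yellow in the frame of vial_tray between -0.052 and 0.052 m and z of vial_yellow in the frame of vial_tray between 0.001 and 0.008 m and angle between each of vial_yellow, vial_clear, vial_red's own z axis and vertical below 0.12 rad and horizontal distance between vial_yellow and vial_clear above 0.024 m and linear speed of each of vial_yellow, vial_clear, vial_red, tube_orange, tube_blue below 0.02 m/s and x of vial_clear in the frame of vial_tray between -0.012 and 0.012 m and y of vial_clear in the frame of vial_tray between -0.052 and 0.052 m and z of vial_clear in the frame of vial_tray between 0.001 and 0.008 m and x of vial_red in the frame of spill_tray between -0.034 and 0.034 m and y of vial_red in the frame of spill_tray between -0.034 and 0.034 m and z of vial_red in the frame of spill_tray between 0.001 and 0.008 m and x of tube_orange in the frame of tube_cradle between -0.01 and 0.02 m and y of tube_orange in the frame of tube_cradle between 0.015 and 0.035 m and z of tube_orange in the frame of tube_cradle between 0.018 and 0.034 m and angle between the x axis of each of tube_orange, tube_blue and the x axis of tube_cradle, either way round below 0.2 rad and angle between tube_orange's own x axis and vertical between 1.36 and 1.5 rad and x of tube_blue in the frame of tube_cradle between -0.01 and 0.02 m and y of tube_blue in the frame of tube_cradle between -0.035 and -0.015 m and z of tube_blue in the frame of tube_cradle between 0.018 and 0.034 m and angle between tube_blue's own x axis and vertical between 1.36 and 1.5 rad); the robot touches nothing.
It fails at once if a vial is tipped over or tilted more than 40 degrees (angle between any of vial_yellow, vial_clear, vial_red's own z axis and vertical above 0.7 rad).
It also fails if it takes over 125 s, if anything falls off the work surface, if the arm or the gripper's body presses on something with over 40 N, if the wrist force passes 120 N, or if a joint passes its speed limit or range.

## Robot

A 6-joint arm with a two-finger parallel gripper is mounted at the origin on a cart in front of the work surface, level with it; the furniture and walls round the work are solid. World frame = base frame: x ahead of the robot, y to its left, z up, the work surface at z = 0. Lengths are in m, angles in rad, forces in N, time in s.
With the tool pointing down it reaches from about 0.35 to 0.95 m from the base axis. Payload 17.4 kg.
Tool frame: the origin (TCP) lies between the finger pads; the fingertips stand 22 mm ahead of it and the grasp point (between the pads) lies 3 mm ahead of it; x points along the fingers, y is the direction in which the jaws open and shut, and the axes are right-handed (so a half turn about x gives the same grasp; the last joint's range is limited). The gripper opens to 93 mm and grips with 3 to 60 N. Pads are 15 mm wide; open, the fingers measure 128 mm over their backs; the gripper's body (75 mm by 188 mm) begins 65 mm behind the grasp point.
Start: joints at [-1.322, 0.116, 1.442, -0, 1.584, -0.038], TCP at [0.191, -0.647, 0.241] pointing down, gripper open.
Joint ranges: [-2.83, 2.83], [-0.83, 2.19], [0.07, 2.5], [-1.14, 4.28], [0.01, 3], [-2.97, 2.97]. Speed limits (rad/s): [1.89, 1.89, 2.22, 3.14, 3.14, 3.14].

## Interface

Orientations are given as a unit quaternion [w, x, y, z].
In Python, from bench import arm gives the robot as it stands.
- The arm moves only by the tool servo_tool, never from a script. Its argument "deltas" is one flat list of numbers, 7 for each row, row after row: the shift along the world's x, y, z in m, then the turn, a rotation vector about the world's x, y, z in rad, then the closure, from 0 (fully open) to 1 (shut). In form: [x, y, z, wx, wy, wz, fingers, x, y, z, wx, wy, wz, fingers, ...]. A call has 1 to 20 rows; each row shifts and turns the pose as measured when the row begins; what a row does not reach is not made up. A row lasts 1/10 s, in which the tool goes at most 50 mm and 8.59 degrees, less where a joint would pass 70% of its speed; a pose out of reach is approached as far as the arm can. A call is refused whole if a number of a shift passes 0.05 or a number of a turn 0.15, either way. A call with a gripper value outside its range is refused whole. The fingers move at their own pace and stop on an object; "squeeze" is the grip in N (left out, the last holds). Time passes only in rows, so rows that do not move let the fingers close. It gives the time, the measured TCP pose, the force and the opening at its end, in the units of the state.
- arm.read_state(): the state, without advancing time (a new reading comes with each control period).
- arm.snapshot(name): name is "scene" or "top" or "wrist"; returns a dict with "img" (384x512x3 uint8, blue, green, red), "mtx" (3x3 intrinsics, pixels), "R" (3x3) and "t" (3): a world point X has camera coordinates R X + t; the wrist camera has in their place "mount" (4x4, takes a point from camera to tool coordinates, whose origin is the TCP and whose axes are the tool frame's). Camera axes: x right, y down, z forward; pixel columns grow to the right and rows downward; lengths in m; the calibration is good to about 2 mm. A picture is of the moment at which its call begins: read the wrist's pose just before it. There is no depth.
- arm.finish_job(): hands the job in, once; it reports no verdict.
The state is a dict: "t": time; "qpos": joint angles; "qvel": joint speeds; "joint_torque": joint torques, N m; "tool_pos": TCP position; "tcp_rot": TCP orientation; "ft_force": force on the tool from outside, world axes, zero at the start; "torque": the same for the moment, N m; "finger_gap": finger opening in m.
Only numpy, scipy, OpenCV 4.12 (cv2) and the standard library are available. Lean on these libraries where they do the work, as an engineer would, in place of code of your own. Each camera call takes 0.05 s, during which the arm holds its last target. There are 200 camera calls.

## Working session

There is one attempt and no reset: what is moved stays moved. The work goes in short steps, Python scripts to look and compute and a tool call to move; the robot and the scene stay as the last step left them, time stands still between calls to the robot, and variables do not carry over. Pictures are saved under pics/ and viewed, about 12 in all and at most 16, crops included, and the job is handed in when it is done.

Besides the shell and the picture viewer there is one more tool, called after "Request:" as a command line: name --argument value ..., lists and objects as JSON in quotes. servo_tool: Moves the arm, as the interface text tells. Its arguments: {"type":"object","properties":{"deltas":{"type":"array","items":{"type":"number"}},"squeeze":{"type":"number"}},"required":["deltas"]}

```bash
ls; mkdir -p pics; cat > h.py <<'E'
import numpy as np, cv2, json
from bench import arm
def snap(n,f):
    st=arm.read_state(); s=arm.snapshot(n); cv2.imwrite('pics/'+f+'.png',s['img'])
    d={'K':s['mtx']}
    if 'mount' in s:
        from scipy.spatial.transform import Rotation as Ro
        q=np.array(st['tcp_rot']); T=np.eye(4); T[:3,:3]=Ro.from_quat([q[1],q[2],q[3],q[0]]).as_matrix(); T[:3,3]=st['tool_pos']
        C=T@np.array(s['mount']); d['R']=C[:3,:3].T; d['t']=-C[:3,:3].T@C[:3,3]
    else: d['R']=np.array(s['R']);d['t']=np.array(s['t'])
    np.savez('pics/'+f+'.npz',**d); return s['img']
def cam(f): return np.load('pics/'+f+'.npz')
def ray(f,u,v):
    d=cam(f); c=-d['R'].T@d['t']; r=d['R'].T@np.linalg.inv(d['K'])@np.array([u,v,1.]); return c,r/np.linalg.norm(r)
def plane(f,u,v,z):
    c,r=ray(f,u,v); return c+r*(z-c[2])/r[2]
def tri(obs):
    A=np.zeros((3,3));b=np.zeros(3)
    for o in obs:
        c,r=ray(*o);P=np.eye(3)-np.outer(r,r);A+=P;b+=P@c
    X=np.linalg.solve(A,b); return X,[np.linalg.norm(np.cross(ray(*o)[1],X-ray(*o)[0])) for o in obs]
def proj(f,X):
    d=cam(f); p=d['K']@(d['R']@np.array(X)+d['t']); return p[:2]/p[2]
E
python3 - <<'E'
from h import *
a=snap('scene','s0');b=snap('top','t0')
for f in('s0','t0'):
    d=cam(f);print(f,-d['R'].T@d['t'],d['R'][2],d['K'][0,0])
for n,i in(('s0b',a),('t0b',b)): cv2.imwrite(f'pics/{n}.png',cv2.resize(i,(800,600),interpolation=cv2.INTER_CUBIC))
print(arm.read_state())
E
```

```text
pics
s0 [-0.08716999  0.54887108  0.4257548 ] [ 0.65935311 -0.61860811 -0.42729087] 350.01717543511387
t0 [ 0.42379592 -0.00661725  1.25162969] [ 0.07209287  0.00903903 -0.99735696] 493.60168877864555
{'t': 0.1, 'qpos': array([-1.32177801e+00,  1.16422935e-01,  1.44216459e+00,  1.19557897e-05,
        1.58398965e+00, -3.78170738e-02]), 'qvel': array([ 9.07587243e-04, -9.55654825e-05, -4.60733785e-04,  2.04452055e-03,
        8.22969533e-05,  4.77331409e-04]), 'joint_torque': array([ 3.28472903e-03, -7.22895670e+01, -6.23866296e+01,  7.82663282e-02,
        2.27940339e-02, -7.72032354e-05]), 'tool_pos': array([ 0.19091707, -0.64728389,  0.24001019]), 'tcp_rot': array([-0.10071779, -0.69981455, -0.10141096,  0.69987952]), 'ft_force': array([-0.4595581 , -0.15457001, -0.18248825]), 'torque': array([-0.01793437, -0.04607118, -0.0133375 ]), 'finger_gap': 0.09301395121447706}
```

View pics/s0b.png

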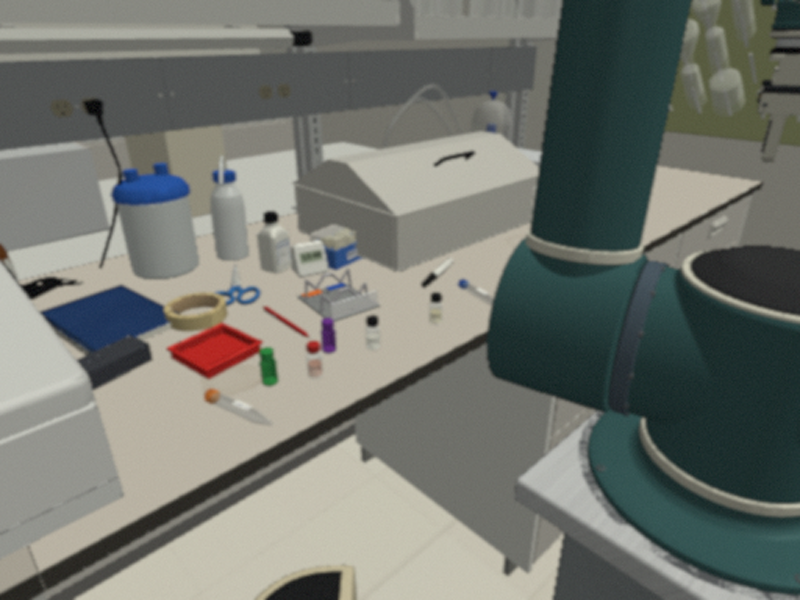

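View pics/t0b.png

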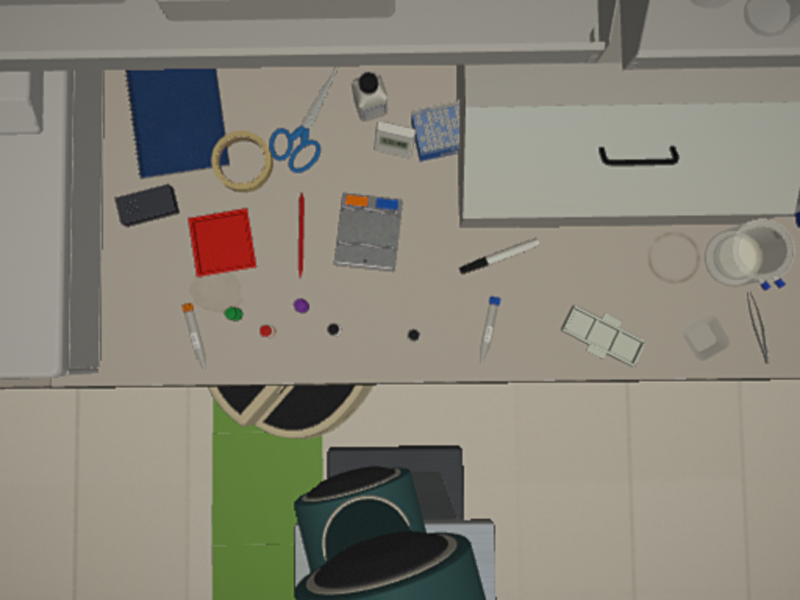

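The pictures are scaled by 1.5625. The red-capped vial could be confused with green (233,314) and purple (301,306) in the top view, and I choose red (266,331). For black caps I choose (334,329) and (413,335), not the bottle (368,82). The tubes are at orange (188,307) and blue (495,300). The pens, the scissors and the beaker are not meant. The trays are white (603,335), red (223,242) and the cradle (368,232).

```bash
python3 - <<'E'
from h import *
k=1.5625
def blob(f,uv,kind,r=14):
    im=cv2.imread(f'pics/{f}.png');h=cv2.cvtColor(im,cv2.COLOR_BGR2HSV).astype(int)
    H,S,V=h[...,0],h[...,1],h[...,2]
    m={'red':((H<6)|(H>172))&(S>130),'black':V<75,'orange':(H>5)&(H<18)&(S>140),'blue':(H>100)&(H<130)&(S>120),'white':(V>165)&(S<40)}[kind].astype(np.uint8)
    u,v=int(uv[0]/k),int(uv[1]/k);M=np.zeros_like(m);M[v-r:v+r,u-r:u+r]=m[v-r:v+r,u-r:u+r]
    n,l,s,c=cv2.connectedComponentsWithStats(M);i=1+np.argmax(s[1:,4]);return c[i],s[i,4],(l==i).astype(np.uint8)
for n,kd,s,t in[('red','red',(313,346),(266,331)),('clear','black',(372,321),(334,329)),('yel','black',(435,297),(413,335)),('ocap','orange',(212,396),(188,307)),('bcap','blue',(463,284),(495,300)),
  ('otag','orange',(324,292),(356,200)),('btag','blue',(341,288),(387,204))]:
    a=blob('s0',s,kd,8);b=blob('t0',t,kd,8)
    X,e=tri([('s0',*a[0]),('t0',*b[0])]);print(n,a[0].round(1),a[1],b[0].round(1),b[1],X.round(4),np.round(e,4),'t@.045',plane('t0',*b[0],.045).round(3))
c,a,m=blob('t0',(223,242),'red',30);cs=cv2.findContours(m,0,2)[0][0];r=cv2.minAreaRect(cs);P=[plane('t0',*p,.019) for p in cv2.boxPoints(r)];print('spill',np.mean(P,0),[np.linalg.norm(P[i]-P[i-1]) for i in range(4)],np.round(P,3))
for n,p in[('otip',(202,365)),('btip',(484,360)),('tray',(603,335))]: print(n,plane('t0',p[0]/k,p[1]/k,.01))
# cradle base corners
for p in[(342,193),(402,199),(395,270),(334,264)]: print('cr',plane('t0',p[0]/k,p[1]/k,.005))
for p in[(573,306),(643,340),(634,366),(562,332)]: print('tr',plane('t0',p[0]/k,p[1]/k,.02))
im=cv2.imread('pics/t0.png'); A=cv2.resize(im[180:244,100:196],None,fx=6,fy=6,interpolation=2);B=cv2.resize(im[180:244,300:420],None,fx=5,fy=5,interpolation=2)
A=A[:,:570];cv2.imwrite('pics/crop1.png',cv2.resize(im[115:245,110:330],None,fx=3.6,fy=3.6,interpolation=2))
E
```

```text
red [200.2 221.4] 38 [169.5 211.2] 40 [0.4603 0.1969 0.0445] [0.0009 0.0009] t@.045 [0.46  0.196 0.045]
clear [237.7 205.3] 31 [212.9 210.3] 37 [0.4614 0.0909 0.0431] [0.0011 0.0011] t@.045 [0.461 0.09  0.045]
yel [278.8 190. ] 23 [264.2 214.1] 35 [ 0.4504 -0.0351  0.0439] [0.0007 0.0007] t@.045 [ 0.45  -0.036  0.045]
ocap [134.  252.6] 30 [119.8 196.3] 30 [0.5011 0.3298 0.0096] [0.0023 0.0023] t@.045 [0.498 0.318 0.045]
bcap [295.5 181. ] 6 [316.4 192. ] 27 [ 0.506  -0.1672  0.0092] [0.0019 0.0019] t@.045 [ 0.502 -0.164  0.045]
otag [201.5 186.9] 13 [227.6 128.1] 84 [0.6695 0.0521 0.0073] [0.0021 0.0021] t@.045 [0.663 0.052 0.045]
btag [214.9 183.1] 15 [247.4 130.1] 83 [0.6661 0.004  0.0047] [0.0008 0.0008] t@.045 [0.658 0.003 0.045]
spill [0.6036592  0.27097358 0.019     ] [np.float64(0.09676901725711207), np.float64(0.09766806246929444), np.float64(0.09677669685629149), np.float64(0.09711869038807538)] [[0.644 0.327 0.019]
 [0.659 0.231 0.019]
 [0.563 0.215 0.019]
 [0.549 0.311 0.019]]
otip [0.40583785 0.30322203 0.01      ]
btip [ 0.40836695 -0.14971143  0.01      ]
tray [ 0.44601139 -0.34116943  0.01      ]
cr [0.68357647 0.07612633 0.005     ]
cr [ 0.67224333 -0.02195511  0.005     ]
cr [ 0.55572656 -0.00899757  0.005     ]
cr [0.56685052 0.09008384 0.005     ]
tr [ 0.49263919 -0.29222983  0.02      ]
tr [ 0.43710927 -0.40161278  0.02      ]
tr [ 0.39613595 -0.38590571  0.02      ]
tr [ 0.45141108 -0.27353392  0.02      ]
```

View pics/crop1.png

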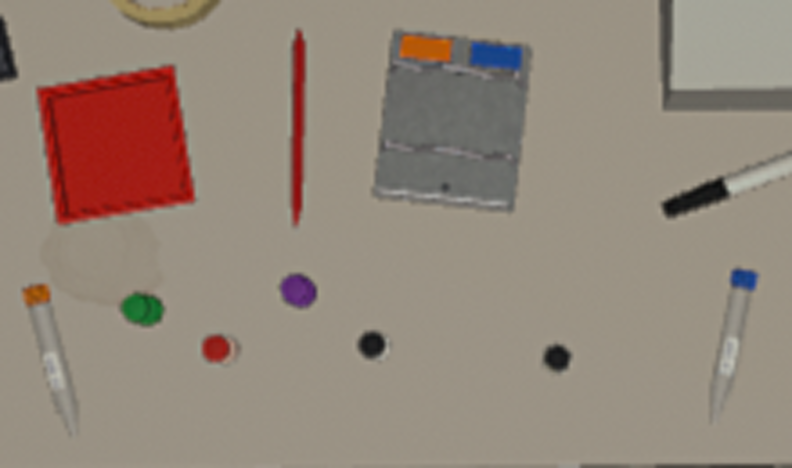

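The crop confirms the choices: red cap at (217,348), black caps at (371,345) and (557,357), with green and purple left out. The triangulated heights agree with the text: vial caps centred at about 44 mm, tube caps at 9.5 mm. I move above the white tray first, since it is on the way.

Request:
servo_tool --deltas '[0.03,0.038,0,0,0,0.1,0,0.03,0.038,0,0,0,0.1,0,0.03,0.038,0,0,0,0.1,0,0.03,0.038,0,0,0,0.1,0,0.03,0.038,0,0,0,0.1,0,0.03,0.038,0,0,0,0.1,0,0.03,0.038,0,0,0,0.1,0,0.03,0.038,0,0,0,0.1,0,0,0,0,0,0,0,0,0,0,0,0,0,0,0]' --squeeze 10

```text
t: 1.1
tool_pos: [0.4352, -0.33, 0.2353]
tcp_rot: [-0.373, -0.599, -0.377, 0.6]
ft_force: [-0.4, -0.8, 0.4]
finger_gap: 0.0929
```

```bash
cat >> h.py <<'E'
def pose():
    from scipy.spatial.transform import Rotation as Ro
    s=arm.read_state();q=s['tcp_rot'];M=Ro.from_quat([q[1],q[2],q[3],q[0]]).as_matrix()
    print('t',round(s['t'],2),'p',np.round(s['tool_pos'],4),'jaw deg',round(np.degrees(np.arctan2(M[1,1],M[0,1])),1),'ax',np.round(M[:,0],3),'gap',round(s['finger_gap'],4),'F',np.round(s['ft_force'],1));return s,M
E
python3 - <<'E'
from h import *
pose();im=snap('wrist','w1');d=cam('w1');print(-d['R'].T@d['t'],d['R'][2],d['K'][0,0])
for n,X in[('tray',(.4446,-.338,.02)),('c+',(.463,-.301,.004)),('c-',(.426,-.375,.004)),('yel',(.45,-.0355,.05))]:print(n,proj('w1',X))
E
```

```text
t 1.1 p [ 0.4352 -0.33    0.2353] jaw deg -25.9 ax [-0.005  0.004 -1.   ] gap 0.0929 F [-0.4 -0.8  0.4]
[ 0.46444659 -0.27105922  0.37901308] [-0.11043337 -0.21159296 -0.97109881] 273.67020487156594
tray [269.57748137 177.19540269]
c+ [269.75981861 144.9658741 ]
c- [268.60142358 203.62242324]
yel [144.32431886 -89.46086142]
```

View pics/w1.png

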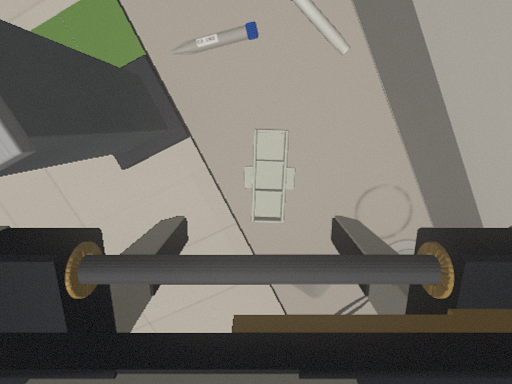

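The tray is clearly visible, with corners near (255,129), (288,130), (285,222) and (251,221) and lugs at (248,177) and (290,178). The prediction from the top view landed at (270,177), so the two agree. Next is the yellow vial.

Request:
servo_tool --deltas '[0.002,0.045,-0.008,0,0,0,0.3,0.002,0.045,-0.008,0,0,0,0.3,0.002,0.045,-0.008,0,0,0,0.3,0.002,0.045,-0.008,0,0,0,0.3,0.002,0.045,-0.008,0,0,0,0.3,0.002,0.045,-0.008,0,0,0,0.3,0.002,0.025,-0.008,0,0,0,0.3,0,0,0,0,0,0,0.3,0,0,0,0,0,0,0.3]'

```text
t: 2.05
tool_pos: [0.4444, -0.036, 0.1759]
tcp_rot: [-0.365, -0.603, -0.369, 0.606]
ft_force: [-0.7, -0.3, 0.5]
finger_gap: 0.0653
```

```bash
python3 - <<'E'
from h import *
k=1.5625
P=[]
for w,t in zip([(288,130),(285,222),(251,221),(255,129)],[(573,306),(643,340),(634,366),(562,332)]):
    pass
W=[(255,129),(288,130),(285,222),(251,221)]
T=[(562,332),(573,306),(643,340),(634,366)]
best=None
for s in range(4):
    r=[tri([('w1',*W[i]),('t0',T[(i+s)%4][0]/k,T[(i+s)%4][1]/k)]) for i in range(4)]
    e=np.mean([x[1] for x in r]); 
    if best is None or e<best[0]:best=(e,s,r)
print(best[0],best[1]);[print(x[0].round(4)) for x in best[2]]
Q=[plane('w1',*w,.02) for w in W];print(np.mean(Q,0),np.round(Q,4)); a=(Q[0]+Q[1]-Q[2]-Q[3])/2;print('len',np.linalg.norm(a),np.degrees(np.arctan2(a[1],a[0])))
pose();im=snap('wrist','w2')
for n,X in[('yel',(.45,-.0355,.051)),('yel0',(.45,-.0355,.0))]:print(n,proj('w2',X))
h=cv2.cvtColor(im,cv2.COLOR_BGR2HSV)
E
```

```text
0.0011334289812553252 0
[ 0.4531 -0.2736  0.0178]
[ 0.4927 -0.2931  0.0162]
[ 0.4375 -0.3974  0.0364]
[ 0.3963 -0.3818  0.0278]
[ 0.44461729 -0.33827861  0.02      ] [[ 0.4548 -0.2732  0.02  ]
 [ 0.4922 -0.2928  0.02  ]
 [ 0.4367 -0.4045  0.02  ]
 [ 0.3948 -0.3826  0.02  ]]
len 0.1246606136946486 62.432853292876615
t 2.05 p [ 0.4444 -0.036   0.1759] jaw deg -27.5 ax [-0.007  0.003 -1.   ] gap 0.0653 F [-0.7 -0.3  0.5]
yel [265.37106434 187.94779081]
yel0 [264.7669662  178.15999323]
```

View pics/w2.png

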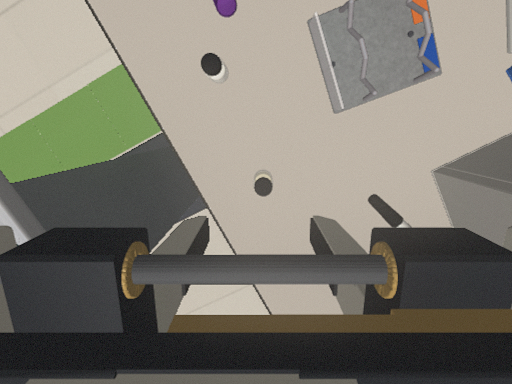

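The black cap is at (263,186), against a prediction of (265,188), so the vial is at about (0.449, -0.034). I descend.

Request:
servo_tool --deltas '[0.0045,0.002,-0.045,0,0,0,0.3,0,0,-0.045,0,0,0,0.3,0,0,-0.03,0,0,0,0.3,0,0,-0.005,0,0,0,0.4,0,0,0,0,0,0,0.45]'

```text
t: 2.6
tool_pos: [0.45, -0.0415, 0.0505]
tcp_rot: [-0.363, -0.606, -0.364, 0.607]
ft_force: [0.2, -0.3, 1.3]
finger_gap: 0.0541
```

Request:
servo_tool --deltas '[-0.001,0.008,-0.005,0,0,0,0.45,0,0,-0.005,0,0,0,0.45,0,0,0,0,0,0,0.45]'

```text
t: 2.9
tool_pos: [0.4508, -0.0342, 0.0438]
tcp_rot: [0.363, 0.608, 0.363, -0.606]
ft_force: [0.4, -1.1, -0.5]
finger_gap: 0.0511
```

Request:
servo_tool --deltas '[-0.001,0,-0.003,0,0,0,0.6,0,0,0,0,0,0,0.8,0,0,0,0,0,0,1,0,0,0,0,0,0,1,0,0,0,0,0,0,1,0,0,0,0,0,0,1,0,0,0,0,0,0,1,0,0,0,0,0,0,1]'

```text
t: 3.7
tool_pos: [0.4507, -0.0342, 0.0425]
tcp_rot: [0.364, 0.609, 0.362, -0.605]
ft_force: [-0.5, 0.3, 0.2]
finger_gap: 0.0217
```

Request:
servo_tool --deltas '[0,0,0.03,0,0,0,1,0,0,0.04,0,0,0,1,-0.003,-0.025,0,0,0,0,1,-0.003,-0.045,0,0,0,0,1,-0.003,-0.045,0,0,0,0,1,-0.003,-0.045,0,0,0,0,1,-0.003,-0.045,0,0,0,0,1,-0.003,-0.045,0,0,0,0,1,-0.003,-0.045,0,0,0,0,1,-0.003,-0.025,0,0,0,0,1,0,-0.01,0,0,0,0,1,0,0,0,0,0,0,1]'

```text
t: 4.9
tool_pos: [0.4227, -0.3768, 0.1154]
tcp_rot: [0.365, 0.608, 0.362, -0.604]
ft_force: [-0.2, 0.1, -0.7]
finger_gap: 0.0217
```

```bash
python3 - <<'E'
from h import *
pose();print('target .4256 -.3746')
E
```

```text
t 4.9 p [ 0.4227 -0.3768  0.1154] jaw deg -28.1 ax [ 0.007 -0.    -1.   ] gap 0.0217 F [-0.2  0.1 -0.7]
target .4256 -.3746
```

Request:
servo_tool --deltas '[0.003,0.003,-0.025,0,0,0,1,0,0,-0.025,0,0,0,1,0,0,-0.01,0,0,0,1,0,0,0,0,0,0,1]'

```text
t: 5.3
tool_pos: [0.4271, -0.3698, 0.0548]
tcp_rot: [0.366, 0.608, 0.363, -0.603]
ft_force: [0.0, -0.6, -0.6]
finger_gap: 0.0215
```

Request:
servo_tool --deltas '[-0.002,-0.004,-0.003,0,0,0,1,0,-0.001,-0.003,0,0,0,1,0,0,0,0,0,0,1]'

```text
t: 5.6
tool_pos: [0.4261, -0.3746, 0.0509]
tcp_rot: [0.367, 0.608, 0.362, -0.603]
ft_force: [-0.4, -0.8, -0.3]
finger_gap: 0.0213
```

Request:
servo_tool --deltas '[0,0,-0.003,0,0,0,1,0,0,-0.003,0,0,0,1,0,0,0,0,0,0,1]'

```text
t: 5.9
tool_pos: [0.4267, -0.3754, 0.0463]
tcp_rot: [0.368, 0.609, 0.361, -0.603]
ft_force: [0.7, -0.3, -0.9]
finger_gap: 0.0213
```

Request:
servo_tool --deltas '[0,0,0,0,0,0,0.8,0,0,0,0,0,0,0.6,0,0,0,0,0,0,0.5,0,0,0,0,0,0,0.5,0,0,0,0,0,0,0.5,0,0,0.03,0,0,0,0.45,0,0,0.04,0,0,0,0.4,0,0,0.04,0,0,0,0.3,0,0,0,0,0,0,0.3]'

```text
t: 6.8
tool_pos: [0.4256, -0.3744, 0.1586]
tcp_rot: [0.367, 0.608, 0.363, -0.603]
ft_force: [0.8, 0.0, -0.5]
finger_gap: 0.0646
```

```bash
python3 - <<'E'
from h import *
pose();im=snap('wrist','w3')
c=np.array([.4446,-.3383]);d=np.array([.463,.886])
for n,X in[('cell- cap',(*(c-.041*d),.055)),('base',(*(c-.041*d),.004)),('cell+',(*(c+.041*d),.004))]:print(n,proj('w3',X).round(1))
u,v=proj('w3',(*(c-.041*d),.055)).astype(int)
h=cv2.cvtColor(im,cv2.COLOR_BGR2HSV)[v-20:v+20,u-20:u+20,2]
cc=cv2.connectedComponentsWithStats((h<70).astype(np.uint8));print(cc[2][1:,4],cc[3][1:]+[u-20,v-20])
cv2.imwrite('pics/w3c.png',cv2.resize(im[60:260,180:380],None,fx=2.5,fy=2.5))
E
```

```text
t 6.8 p [ 0.4256 -0.3744  0.1586] jaw deg -27.9 ax [ 0.01  -0.001 -1.   ] gap 0.0646 F [ 0.8  0.  -0.5]
cell- cap [258.9 196.9]
base [258.6 185.2]
cell+ [258.1 108.6]
[22  4  1  1  1  2] [[256.68181818 189.95454545]
 [265.75       190.        ]
 [268.         194.        ]
 [268.         200.        ]
 [259.         205.        ]
 [262.5        205.        ]]
```

View pics/w3c.png

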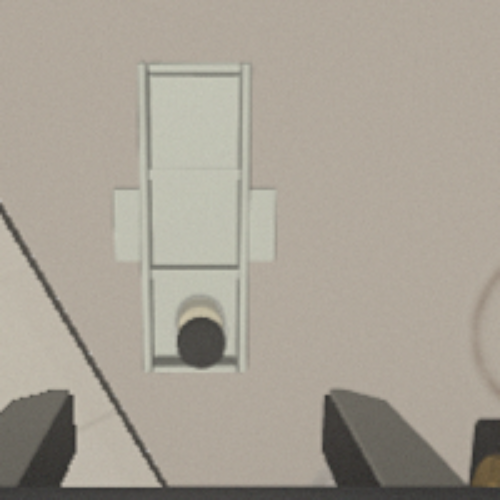

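The yellow vial stands in the near cell, with its cap at crop (201,340), as predicted. Next is the clear vial.

Request:
servo_tool --deltas '[0.003,0.025,0,0,0,0,0.3,0.003,0.045,0,0,0,0,0.3,0.003,0.045,0,0,0,0,0.3,0.003,0.045,0,0,0,0,0.3,0.003,0.045,0,0,0,0,0.3,0.003,0.045,0,0,0,0,0.3,0.003,0.045,0,0,0,0,0.4,0.003,0.045,0,0,0,0,0.45,0.003,0.045,0,0,0,0,0.45,0.003,0.04,0,0,0,0,0.45,0.003,0.03,0,0,0,0,0.45,0,0,0,0,0,0,0.45,0,0,0,0,0,0,0.45]'

```text
t: 8.15
tool_pos: [0.4502, 0.0989, 0.1399]
tcp_rot: [-0.362, -0.605, -0.367, 0.608]
ft_force: [-0.2, -0.5, -0.4]
finger_gap: 0.051
```

```bash
cat >> h.py <<'E'
def cap(name,X,f,lo=None,r=22,z=.051):
    "find the cap of the vial near X in a fresh wrist view, its point on z"
    im=snap('wrist',f);u,v=proj(f,(*X,z)).astype(int)
    h=cv2.cvtColor(im,cv2.COLOR_BGR2HSV).astype(int)[max(0,v-r):v+r,max(0,u-r):u+r];H,S,V=h[...,0],h[...,1],h[...,2]
    m={'black':V<75,'red':((H<6)|(H>172))&(S>130)}[name].astype(np.uint8)
    n,l,s,c=cv2.connectedComponentsWithStats(m);i=1+np.argmax(s[1:,4]);p=c[i]+[max(0,u-r),max(0,v-r)]
    print('pred',u,v,'seen',p.round(1),'area',s[i],'->',plane(f,*p,z).round(4));return p
E
python3 - <<'E'
from h import *
pose();cap('black',(.461,.0905),'w4')
E
```

```text
t 8.15 p [0.4502 0.0989 0.1399] jaw deg -28.0 ax [-0.007  0.004 -1.   ] gap 0.051 F [-0.2 -0.5 -0.4]
pred 275 203 seen [272.1 195.9] area [10 11 20 12 57] -> [0.4611 0.098  0.051 ]
```

```bash
sed -i 's/V<75,.red/V<100,"red/;s/"red.:/"red":/' h.py; python3 - <<'E'
from h import *
im=cv2.imread('pics/w4.png');print(cv2.cvtColor(im,6)[188:222:3,256:292:3]);cap('black',(.461,.0905),'w4b')
E
```

```text
[[180 182 154 165 203 207 205 192 154 183 179 180]
 [178 177 151 213 181 100 111 195 179 179 181 180]
 [178 182 172  98  69  74  75  67 124 172 180 180]
 [179 180 172  71  75  76  75  73  66 172 181 179]
 [179 180 170  76  76  73  76  71  69 138 177 180]
 [179 180 159  77  75  76  76  72  73 131 183 178]
 [180 182 175  72  74  74  71  76  69 167 178 181]
 [180 182 179 118  75  76  75  75 103 179 177 180]
 [183 180 181 181 172 104 105 157 180 179 180 179]
 [178 177 179 178 179 183 179 177 177 178 181 178]
 [178 179 178 178 178 178 181 178 178 179 177 179]
 [181 179 180 179 179 182 179 181 181 178 178 178]]
pred 275 202 seen [272.5 201.2] area [ 10  11  20  21 337] -> [0.4592 0.0933 0.051 ]
```

Request:
servo_tool --deltas '[0.008,-0.004,0,0,0,0,0.45,0,0,-0.025,0,0,0,0.45,0,0,0,0,0,0,0.45]'

```text
t: 8.55
tool_pos: [0.4598, 0.0908, 0.1147]
tcp_rot: [-0.36, -0.606, -0.365, 0.608]
ft_force: [0.3, -0.5, -0.1]
finger_gap: 0.0511
```

Request:
servo_tool --deltas '[0,0.003,-0.03,0,0,0,0.45,0,0,-0.025,0,0,0,0.45,0,0,-0.008,0,0,0,0.45,0,0,0,0,0,0,0.45]'

```text
t: 8.95
tool_pos: [0.4625, 0.0909, 0.0538]
tcp_rot: [0.359, 0.608, 0.363, -0.608]
ft_force: [-0.4, 0.8, 0.2]
finger_gap: 0.0513
```

Request:
servo_tool --deltas '[-0.003,0.002,-0.005,0,0,0,0.45,0,0,-0.005,0,0,0,0.45,0,0,-0.001,0,0,0,0.6,0,0,0,0,0,0,0.8,0,0,0,0,0,0,1,0,0,0,0,0,0,1,0,0,0,0,0,0,1,0,0,0,0,0,0,1,0,0,0,0,0,0,1,0,0,0,0,0,0,1]'

```text
t: 9.95
tool_pos: [0.4614, 0.0929, 0.0468]
tcp_rot: [0.36, 0.61, 0.362, -0.606]
ft_force: [0.2, -0.3, -0.6]
finger_gap: 0.0218
```

Request:
servo_tool --deltas '[0,0,0.03,0,0,0,1,0,0,0.04,0,0,0,1,0,-0.025,0,0,0,0,1,0,-0.045,0,0,0,0,1,0,-0.045,0,0,0,0,1,0,-0.045,0,0,0,0,1,0,-0.045,0,0,0,0,1,0,-0.045,0,0,0,0,1,0,-0.045,0,0,0,0,1,0,-0.045,0,0,0,0,1,0,-0.035,0,0,0,0,1,0,-0.015,0,0,0,0,1,0,0,0,0,0,0,1,0,0,0,0,0,0,1]'

```text
t: 11.35
tool_pos: [0.4575, -0.3117, 0.12]
tcp_rot: [0.361, 0.61, 0.362, -0.605]
ft_force: [0.6, 0.2, 0.3]
finger_gap: 0.022
```

```bash
python3 -c "
from h import *
pose()"
```

```text
t 11.35 p [ 0.4575 -0.3117  0.12  ] jaw deg -28.5 ax [ 0.005  0.004 -1.   ] gap 0.022 F [0.6 0.2 0.3]
```

Request:
servo_tool --deltas '[0.006,0.007,-0.025,0,0,0,1,0,0,-0.02,0,0,0,1,0,0,-0.01,0,0,0,1,0,0,0,0,0,0,1]'

```text
t: 11.75
tool_pos: [0.4649, -0.2994, 0.0645]
tcp_rot: [0.363, 0.61, 0.363, -0.604]
ft_force: [-0.8, 0.7, -0.3]
finger_gap: 0.0216
```

Request:
servo_tool --deltas '[-0.001,-0.0025,-0.005,0,0,0,1,0,0,-0.004,0,0,0,1,0,0,-0.001,0,0,0,1,0,0,0,0,0,0,1]'

```text
t: 12.15
tool_pos: [0.4648, -0.3016, 0.0563]
tcp_rot: [0.364, 0.61, 0.363, -0.603]
ft_force: [-0.4, 1.2, -0.8]
finger_gap: 0.0216
```

Request:
servo_tool --deltas '[-0.001,0,-0.003,0,0,0,1,0,0,-0.002,0,0,0,1,0,0,-0.0005,0,0,0,1,0,0,0,0,0,0,1]'

```text
t: 12.55
tool_pos: [0.4639, -0.302, 0.0511]
tcp_rot: [0.364, 0.61, 0.362, -0.603]
ft_force: [-0.4, 0.1, 0.2]
finger_gap: 0.0215
```

Request:
servo_tool --deltas '[0,0,0,0,0,0,0.8,0,0,0,0,0,0,0.6,0,0,0,0,0,0,0.5,0,0,0,0,0,0,0.5,0,0,0,0,0,0,0.5,0,0,0.03,0,0,0,0.45,0,0,0.04,0,0,0,0.45,0,0,0.03,0,0,0,0.45,0,0,0,0,0,0,0.45]'

```text
t: 13.45
tool_pos: [0.4629, -0.3014, 0.1538]
tcp_rot: [0.364, 0.61, 0.363, -0.604]
ft_force: [0.6, 0.3, -0.6]
finger_gap: 0.0515
```

```bash
python3 - <<'E'
from h import *
pose()
cap('black',(.4636,-.302),'w5',z=.055)
E
```

```text
t 13.45 p [ 0.4629 -0.3014  0.1538] jaw deg -28.2 ax [ 0.008  0.003 -1.   ] gap 0.0515 F [ 0.6  0.3 -0.6]
pred 260 198 seen [259.7 199.4] area [ 13  14  19  20 309] -> [ 0.4629 -0.3024  0.055 ]
```

Request:
servo_tool --deltas '[0,0.025,0,0,0,0.04,0.45,0,0.045,0,0,0,0.04,0.45,0,0.045,0,0,0,0.04,0.45,0,0.045,0,0,0,0.04,0.45,0,0.045,0,0,0,0.04,0.45,0,0.045,0,0,0,0.04,0.45,0,0.045,0,0,0,0.04,0.45,0,0.045,0,0,0,0.04,0.45,0,0.045,0,0,0,0.04,0.45,0,0.045,0,0,0,0.04,0.45,0,0.045,0,0,0,0.04,0.45,0,0.025,0,0,0,0.04,0.45,0,0,0,0,0,0,0.45,0,0,0,0,0,0,0.45]'

```text
t: 14.9
tool_pos: [0.452, 0.2177, 0.1332]
tcp_rot: [0.497, 0.496, 0.506, -0.501]
ft_force: [-0.1, 0.5, -0.8]
finger_gap: 0.051
```

```bash
python3 - <<'E'
from h import *
pose()
cap('red',(.460,.197),'w6')
E
```

```text
t 14.9 p [0.452  0.2177 0.1332] jaw deg 0.3 ax [-0.015  0.004 -1.   ] gap 0.051 F [-0.1  0.5 -0.8]
pred 270 226 seen [267.  224.5] area [ 10  12  19  18 272] -> [0.4572 0.1986 0.051 ]
```

Request:
servo_tool --deltas '[0.006,-0.017,0,0,-0.015,0,0.45,0,0,-0.015,0,0,0,0.45,0,0,0,0,0,0,0.45]'

```text
t: 15.25
tool_pos: [0.458, 0.1974, 0.1159]
tcp_rot: [0.499, 0.501, 0.501, -0.499]
ft_force: [-0.3, 0.0, -0.5]
finger_gap: 0.0514
```

Request:
servo_tool --deltas '[-0.001,0.001,-0.03,0,0,0,0.45,0,0,-0.025,0,0,0,0.45,0,0,-0.01,0,0,0,0.45,0,0,0,0,0,0,0.45]'

```text
t: 15.65
tool_pos: [0.4568, 0.1971, 0.0488]
tcp_rot: [0.498, 0.502, 0.5, -0.501]
ft_force: [0.4, 1.0, 0.3]
finger_gap: 0.0513
```

Request:
servo_tool --deltas '[0,0.001,-0.005,0,0,0,0.45,0,0,-0.002,0,0,0,0.6,0,0,0,0,0,0,0.8,0,0,0,0,0,0,1,0,0,0,0,0,0,1,0,0,0,0,0,0,1,0,0,0,0,0,0,1,0,0,0,0,0,0,1,0,0,0,0,0,0,1]'

```text
t: 16.55
tool_pos: [0.4585, 0.1989, 0.0454]
tcp_rot: [0.498, 0.503, 0.499, -0.499]
ft_force: [0.4, 0.4, -0.8]
finger_gap: 0.0217
```

Request:
servo_tool --deltas '[0,0,0.03,0,0,0,1,0,0,0.04,0,0,0,1,0,0,0.02,0,0,0,1,0.03,0.015,0,0,0,0,1,0.04,0.02,0,0,0,0,1,0.04,0.02,0,0,0,0,1,0.03,0.015,0,0,0,0,1,0,0,0,0,0,0,1,0,0,0,0,0,0,1]'

```text
t: 17.45
tool_pos: [0.6028, 0.2712, 0.1387]
tcp_rot: [0.498, 0.504, 0.499, -0.499]
ft_force: [-1.1, 0.3, -0.6]
finger_gap: 0.0215
```

```bash
python3 - <<'E'
from h import *
pose();im=snap('wrist','w7')
print(proj('w7',(.6037,.271,.004)), [proj('w7',(x,y,.019)).round() for x,y in[(.644,.327),(.659,.231),(.563,.215),(.549,.311)]])
h=cv2.cvtColor(im,cv2.COLOR_BGR2HSV);m=(((h[...,0]<6)|(h[...,0]>172))&(h[...,1]>130)).astype(np.uint8)
n,l,s,c=cv2.connectedComponentsWithStats(m);i=1+np.argmax(s[1:,4]);cs=max(cv2.findContours((l==i).astype(np.uint8),0,2)[0],key=cv2.contourArea)
q=cv2.approxPolyDP(cv2.convexHull(cs),8,True)[:,0];print(s[i],[(tuple(p),plane('w7',*p,.019).round(3)) for p in q])
E
```

```text
t 17.45 p [0.6028 0.2712 0.1387] jaw deg -0.3 ax [ 0.004  0.005 -1.   ] gap 0.0215 F [-1.1  0.3 -0.6]
[260.06357185 189.8385729 ] [array([303., 136.]), array([314., 231.]), array([221., 246.]), array([203., 153.])]
[ 201  134  112   94 7331] [((np.int32(299), np.int32(134)), array([0.641, 0.328, 0.019])), ((np.int32(312), np.int32(226)), array([0.657, 0.236, 0.019])), ((np.int32(216), np.int32(223)), array([0.559, 0.24 , 0.019])), ((np.int32(201), np.int32(152)), array([0.547, 0.312, 0.019]))]
```

View pics/w7.png

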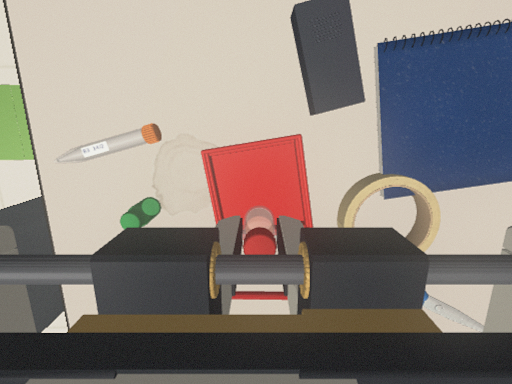

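The red vial is held over the spill tray, whose far corners (300,134) and (204,152) match the prediction. The red strip at (260,296) is the pen. I lower the vial.

Request:
servo_tool --deltas '[0,0,-0.035,0,0,0,1,0,0,-0.035,0,0,0,1,0,0,-0.005,0,0,0,1,0,0,0,0,0,0,1]'

```text
t: 17.9
tool_pos: [0.6005, 0.27, 0.065]
tcp_rot: [0.499, 0.505, 0.499, -0.498]
ft_force: [-0.3, -0.3, 0.0]
finger_gap: 0.0214
```

```bash
python3 - <<'E'
from h import *
c,t=plane('w7',152,133,.009),plane('w7',57,159,.009);print(c,t,np.linalg.norm(c-t),np.degrees(np.arctan2(*(c-t)[1::-1])))
pose()
E
```

```text
[0.49828757 0.32990766 0.009     ] [0.40104676 0.30504592 0.009     ] 0.10036872506823229 14.341690634951584
t 17.9 p [0.6005 0.27   0.065 ] jaw deg -0.3 ax [ 0.007  0.007 -1.   ] gap 0.0214 F [-0.3 -0.3  0. ]
```

Request:
servo_tool --deltas '[0,0,-0.008,0,0,0,1,0,0,-0.005,0,0,0,1,0,0,0,0,0,0,1]'

```text
t: 18.2
tool_pos: [0.6012, 0.2702, 0.0554]
tcp_rot: [0.499, 0.506, 0.498, -0.497]
ft_force: [0.3, 0.3, -1.3]
finger_gap: 0.0217
```

Request:
servo_tool --deltas '[0,0,-0.004,0,0,0,1,0,0,-0.002,0,0,0,1,0,0,0,0,0,0,1]'

```text
t: 18.5
tool_pos: [0.6019, 0.2704, 0.0506]
tcp_rot: [0.5, 0.507, 0.498, -0.496]
ft_force: [-0.2, 0.2, 0.4]
finger_gap: 0.0216
```

Request:
servo_tool --deltas '[0,0,-0.0015,0,0,0,1,0,0,0,0,0,0,0.85,0,0,0,0,0,0,0.7,0,0,0,0,0,0,0.5,0,0,0,0,0,0,0.5,0,0,0,0,0,0,0.5,0,0,0.03,0,0,0,0.5,0,0,0.04,0,0,0,0.5,0,0,0.04,0,0,0,0.5,0,0,0,0,0,0,0.5]'

```text
t: 19.5
tool_pos: [0.6008, 0.27, 0.1618]
tcp_rot: [0.499, 0.506, 0.498, -0.497]
ft_force: [0.3, -0.4, 1.2]
finger_gap: 0.0461
```

```bash
python3 - <<'E'
from h import *
pose();cap('red',(.602,.2705),'w8',z=.055)
im=cv2.imread('pics/w8.png');cv2.imwrite('pics/w8c.png',im[60:260,0:400])
E
```

```text
t 19.5 p [0.6008 0.27   0.1618] jaw deg -0.3 ax [ 0.01   0.008 -1.   ] gap 0.0461 F [ 0.3 -0.4  1.2]
pred 259 196 seen [258.5 196.7] area [   0    0   44   44 1758] -> [0.6007 0.27   0.055 ]
```

View pics/w8c.png

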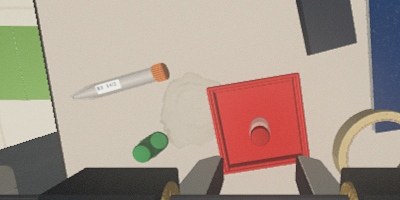

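The red vial stands in the spill tray at crop (260,132). The orange tube runs from tip (73,97) to cap (161,71). I move over it and turn the jaws across it.

Request:
servo_tool --deltas '[-0.015,0.005,0,0,0.01,-0.14,0.5,-0.017,0.005,0,0,0,-0.14,0.5,-0.017,0.005,0,0,0,-0.14,0.5,-0.017,0.005,0,0,0,-0.14,0.5,-0.017,0.005,0,0,0,-0.14,0.5,-0.017,0.005,0,0,0,-0.14,0.5,-0.017,0.005,0,0,0,-0.14,0.5,-0.016,0.005,0,0,0,-0.14,0.5,-0.016,0.005,0,0,0,-0.14,0.5,0,0,0,0,0,-0.04,0.5,0,0,0,0,0,0,0.5]'

```text
t: 20.65
tool_pos: [0.4414, 0.3137, 0.1439]
tcp_rot: [-0.073, -0.7, -0.076, 0.706]
ft_force: [0.2, 0.0, -0.6]
finger_gap: 0.0463
```

```bash
cat >> h.py <<'E'
def tube(kind,C,f,r=70):
    "cap centre by colour and body line by brightness, in a fresh wrist view"
    im=snap('wrist',f);h=cv2.cvtColor(im,cv2.COLOR_BGR2HSV).astype(int);H,S,V=h[...,0],h[...,1],h[...,2]
    u,v=proj(f,(*C,.009)).astype(int);Z=np.zeros(H.shape,bool);Z[max(0,v-r):v+r,max(0,u-r):u+r]=1
    m=({'orange':(H>5)&(H<18)&(S>140),'blue':(H>100)&(H<130)&(S>120)}[kind]&Z).astype(np.uint8)
    n,l,s,c=cv2.connectedComponentsWithStats(m);i=1+np.argmax(s[1:,4]);print('cap px',c[i].round(1),s[i]);P=plane(f,*c[i],.009);print('cap',P.round(4));return im,P
E
python3 - <<'E'
from h import *
pose();im,P=tube('orange',(.478,.324),'w9')
cv2.imwrite('pics/w9b.png',im)
E
```

```text
t 20.65 p [0.4414 0.3137 0.1439] jaw deg -77.9 ax [-0.009  0.003 -1.   ] gap 0.0463 F [ 0.2  0.  -0.6]
cap px [256.2 130.3] [248 124  17  13 177]
cap [0.4972 0.3297 0.009 ]
```

View pics/w9b.png

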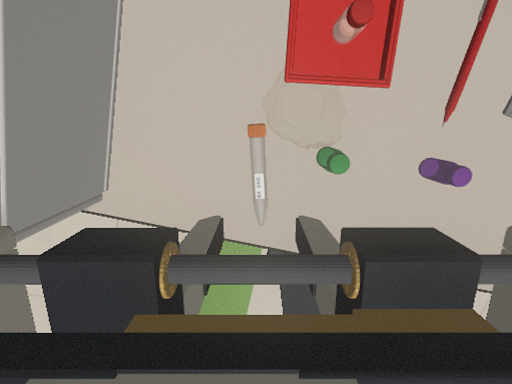

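The tube's cap is at (256,130) and its tip at (262,226).

```bash
python3 - <<'E'
from h import *
c,t=plane('w9',256.2,130.3,.009),plane('w9',262,226,.008);d=(c-t)/np.linalg.norm(c-t);print(c,t,np.linalg.norm(c-t),np.degrees(np.arctan2(d[1],d[0])),'centre',c-.0485*d, t+.055*d)
print(tri([('w9',256.2,130.3),('w8',161,131),('s0',134,252.6)]))
E
```

```text
[0.49725808 0.32969088 0.009     ] [0.39910027 0.30257964 0.008     ] 0.10183798434049335 15.440181967890988 centre [0.45051076 0.31677925 0.00852375] [0.45211271 0.31722171 0.00854007]
(array([0.49876716, 0.33105903, 0.01189585]), [np.float64(0.0019819690457475673), np.float64(0.0007768843875150738), np.float64(0.0019754280430945934)])
```

Request:
servo_tool --deltas '[0.009,0.003,-0.02,0,-0.009,0.055,0.5,0,0,-0.035,0,0,0,0.5,0,0,-0.03,0,0,0,0.5,0,0,0,0,0,0,0.5]'

```text
t: 21.1
tool_pos: [0.4511, 0.316, 0.0551]
tcp_rot: [-0.096, -0.7, -0.098, 0.7]
ft_force: [-0.1, -0.1, -0.7]
finger_gap: 0.0465
```

```bash
python3 -c "
from h import *
pose()"
```

```text
t 21.1 p [0.4511 0.316  0.0551] jaw deg -74.2 ax [-0.     0.003 -1.   ] gap 0.0465 F [-0.1 -0.1 -0.7]
```

Request:
servo_tool --deltas '[0,0.001,-0.018,0,0,0,0.5,0,0,-0.008,0,0,0,0.5,0,0,0,0,0,0,0.5]'

```text
t: 21.4
tool_pos: [0.4522, 0.317, 0.0305]
tcp_rot: [0.097, 0.7, 0.099, -0.7]
ft_force: [1.0, 0.2, 0.3]
finger_gap: 0.0464
```

Request:
servo_tool --deltas '[-0.001,0,-0.004,0,0,0,0.5,0,0,-0.001,0,0,0,0.7,0,0,0,0,0,0,0.9,0,0,0,0,0,0,1,0,0,0,0,0,0,1,0,0,0,0,0,0,1,0,0,0,0,0,0,1,0,0,0,0,0,0,1,0,0,0,0,0,0,1]'

```text
t: 22.3
tool_pos: [0.4528, 0.3179, 0.0296]
tcp_rot: [0.096, 0.702, 0.1, -0.699]
ft_force: [-1.4, 0.5, 0.2]
finger_gap: 0.015
```

The grip is shallow, with the tips only just past the tube's axis. I open, go lower and close again.

Request:
servo_tool --deltas '[0,0,0,0,0,0,0.75,0,0,0,0,0,0,0.75,-0.001,-0.001,-0.005,0,0,0,0.75,0,0,-0.003,0,0,0,0.75,0,0,0,0,0,0,0.75]'

```text
t: 22.8
tool_pos: [0.4518, 0.3169, 0.0223]
tcp_rot: [0.096, 0.702, 0.1, -0.699]
ft_force: [-3.4, -0.5, 6.0]
finger_gap: 0.0235
```

Request:
servo_tool --deltas '[0,0,0.003,0,0,0,0.75,0,0,0,0,0,0,0.85,0,0,0,0,0,0,1,0,0,0,0,0,0,1,0,0,0,0,0,0,1,0,0,0,0,0,0,1]'

```text
t: 23.4
tool_pos: [0.4516, 0.3168, 0.0248]
tcp_rot: [0.096, 0.702, 0.1, -0.699]
ft_force: [-0.9, -0.9, 1.8]
finger_gap: 0.0154
```

```bash
python3 -c "
from h import *
pose()"
```

```text
t 23.4 p [0.4516 0.3168 0.0248] jaw deg -74.0 ax [ 0.004  0.005 -1.   ] gap 0.0154 F [-0.9 -0.9  1.8]
```

Request:
servo_tool --deltas '[0,0,0.04,0,0,0,1,0,0,0.04,0,0,0,1,0,0,0.04,0,0,0,1,0.007,-0.037,0,0,0,-0.055,1,0.007,-0.037,0,0,0,-0.055,1,0.007,-0.037,0,0,0,-0.055,1,0.007,-0.037,0,0,0,-0.055,1,0.007,-0.037,0,0,0,-0.055,1,0.007,-0.037,0,0,0,-0.055,1,0.007,-0.037,0,0,0,-0.055,1,0,0,0,0,0,0,1,0,0,0,0,0,0,1]'

```text
t: 24.6
tool_pos: [0.4992, 0.0473, 0.1481]
tcp_rot: [-0.044, 0.707, -0.041, -0.704]
ft_force: [-0.2, -0.0, -0.2]
finger_gap: 0.0155
```

```bash
python3 - <<'E'
from h import *
pose();im=snap('wrist','w10')
c=np.array([.6196,.0334]);x=np.array([.9935,-.114]);y=np.array([.114,.9935])
W=lambda a,b,z:(*(c+a*x+b*y),z)
for n,p in dict(base1=W(.06,.05,.005),base2=W(.06,-.05,.005),base3=W(-.06,-.05,.005),base4=W(-.06,.05,.005),vo=W(.031,.025,.03),vb=W(.031,-.025,.03),vol=W(-.025,.025,.02),top=W(.031,0,.045),otag=W(.049,.025,.005)).items():print(n,proj('w10',p).round(1))
cv2.imwrite('pics/w10b.png',cv2.resize(im[0:270],None,fx=1.56,fy=1.56,interpolation=2))
E
```

```text
t 24.6 p [0.4992 0.0473 0.1481] jaw deg -96.9 ax [ 0.005  0.003 -1.   ] gap 0.0155 F [-0.2 -0.  -0.2]
base1 [204.5  -5. ]
base2 [313.3  -5.9]
base3 [308.5 128.2]
base4 [210.7 128.8]
vo [229.7  20. ]
vb [288.2  19.5]
vol [232.7  90.7]
top [258.9  12.8]
otag [232.    8.3]
```

View pics/w10b.png

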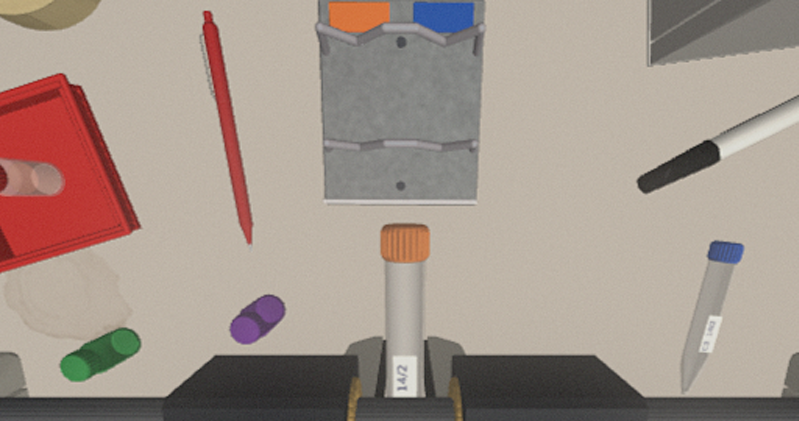

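```bash
python3 - <<'E'
from h import *
p=np.array([.4992,.0473]);a=np.radians(-6.9);d=np.array([np.cos(a),np.sin(a)])
print('held cap pred',proj('w10',(*(p+.0485*d),.132)),'seen',405/1.56,243/1.56)
for q in[(207.7,130),(306,131)]:print(plane('w10',*q,.005).round(4))
c=np.array([.6196,.0334]);x=np.array([.9935,-.114]);y=np.array([.114,.9935])
for n,q,z in[('peakH',(257,17.3),.044),('voH',(229.5,25.6),.028),('vbH',(285.3,26.8),.028),('peakL',(257,90.5),.036),('voL',(230.8,95),.02),('vbL',(280,95),.02),('base3',(306,131),.005),('base4',(207.7,130),.005)]:
    w=plane('w10',*q,z)[:2]-c;print(n,(w@x).round(4),(w@y).round(4))
print(tri([('w10',405/1.56*0+207.7,130),('t0',334/1.5625,264/1.5625)]),tri([('w10',306,131),('t0',395/1.5625,270/1.5625)]))
E
```

```text
held cap pred [259.82807948 153.6628207 ] seen 259.6153846153846 155.76923076923077
[0.5649 0.0932 0.005 ]
[ 0.5518 -0.0067  0.005 ]
peakH 0.0281 0.0015
voH 0.0273 0.0255
vbH 0.026 -0.0228
peakL -0.0268 0.0021
voL -0.0288 0.0269
vbL -0.0291 -0.0194
base3 -0.0628 -0.0475
base4 -0.0611 0.0531
(array([0.56451723, 0.088598  , 0.02782641]), [np.float64(0.0004000244580952511), np.float64(0.000400024458095272)]) (array([ 0.5536274 , -0.00748998,  0.00928252]), [np.float64(0.002219544981618884), np.float64(0.0022195449816187055)])
```

The cradle sits about 2 mm from the first estimate in x and in y. The held tube is on the grip line, with its cap towards the tags. I move over the orange lane and tilt.

Request:
servo_tool --deltas '[0.03,0.003,0,-0.008,-0.07,0,1,0.035,0.004,0,-0.008,-0.07,0,1,0.035,0.004,0,0,0,0,1,0.02,0.002,-0.02,0,0,0,1,0,0,-0.01,0,0,0,1,0,0,0,0,0,0,1]'

```text
t: 25.25
tool_pos: [0.6223, 0.0687, 0.1172]
tcp_rot: [-0.037, 0.758, -0.039, -0.651]
ft_force: [0.4, -0.0, 0.4]
finger_gap: 0.0151
```

```bash
python3 -c "
from h import *
pose()"
```

```text
t 25.25 p [0.6223 0.0687 0.1172] jaw deg -96.2 ax [ 0.151 -0.011 -0.989] gap 0.0151 F [ 0.4 -0.   0.4]
```

Request:
servo_tool --deltas '[0.001,-0.007,-0.015,0,0.006,0,1,0,0,-0.02,0,0,0,1,0,0,-0.005,0,0,0,1,0,0,0,0,0,0,1]'

```text
t: 25.65
tool_pos: [0.6213, 0.062, 0.0764]
tcp_rot: [-0.036, 0.756, -0.038, -0.653]
ft_force: [0.7, -0.1, 0.1]
finger_gap: 0.0152
```

Request:
servo_tool --deltas '[0.002,-0.001,-0.01,0,0,0,1,0.001,0,-0.006,0,0,0,1,0,0,-0.002,0,0,0,1,0,0,0,0,0,0,1]'

```text
t: 26.05
tool_pos: [0.6249, 0.0606, 0.059]
tcp_rot: [-0.036, 0.756, -0.038, -0.652]
ft_force: [-0.4, -1.0, -0.3]
finger_gap: 0.0152
```

Request:
servo_tool --deltas '[0,0,-0.005,0,0,0,1,0,0,-0.003,0,0,0,1,0,0,0,0,0,0,1]'

```text
t: 26.35
tool_pos: [0.6253, 0.0606, 0.051]
tcp_rot: [-0.036, 0.757, -0.038, -0.652]
ft_force: [-0.1, 0.5, -0.3]
finger_gap: 0.0149
```

Request:
servo_tool --deltas '[0,0,-0.0015,0,0,0,1,0,0,0,0,0,0,0.9,0,0,0,0,0,0,0.75,0,0,0,0,0,0,0.65,0,0,0,0,0,0,0.65,0,0,0,0,0,0,0.65]'

```text
t: 26.95
tool_pos: [0.6257, 0.0606, 0.0505]
tcp_rot: [-0.036, 0.757, -0.038, -0.651]
ft_force: [-0.0, 0.2, -0.6]
finger_gap: 0.0322
```

Request:
servo_tool --deltas '[-0.003,0,0.02,0,0,0,0.65,-0.005,0,0.04,0,0,0,0.6,-0.005,0,0.04,0,0,0,0.5,-0.04,-0.03,0,0.008,0.07,0,0.5,-0.045,-0.04,0,0.008,0.07,0,0.5,-0.045,-0.04,0,0,0,0,0.5,-0.04,-0.04,0,0,0,0,0.5,-0.01,-0.04,0,0,0,0,0.5,0,-0.02,0,0,0,0,0.5,0,0,0,0,0,0,0.5]'

```text
t: 27.95
tool_pos: [0.4442, -0.1359, 0.1532]
tcp_rot: [-0.038, 0.708, -0.034, -0.704]
ft_force: [0.1, -0.1, -1.0]
finger_gap: 0.0468
```

```bash
python3 - <<'E'
from h import *
pose();im,P=tube('blue',(.48,-.163),'w11');cv2.imwrite('pics/w11b.png',im)
b=snap('top','t2');a=snap('scene','s2')
cv2.imwrite('pics/mix2.png',np.hstack([cv2.resize(b[110:190,200:270],None,fx=5,fy=5,interpolation=2)[:400],cv2.resize(a[160:240,170:240],None,fx=5,fy=5,interpolation=2)]))
E
```

```text
t 27.95 p [ 0.4442 -0.1359  0.1532] jaw deg -95.9 ax [ 0.006  0.005 -1.   ] gap 0.0468 F [ 0.1 -0.1 -1. ]
cap px [287.5 129.6] [283 124  10  12  79]
cap [ 0.5013 -0.17    0.009 ]
```

View pics/w11b.png

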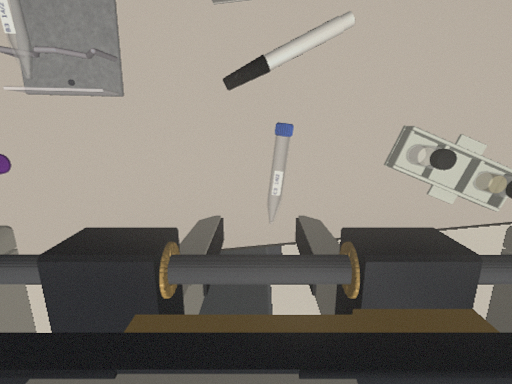

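View pics/mix2.png

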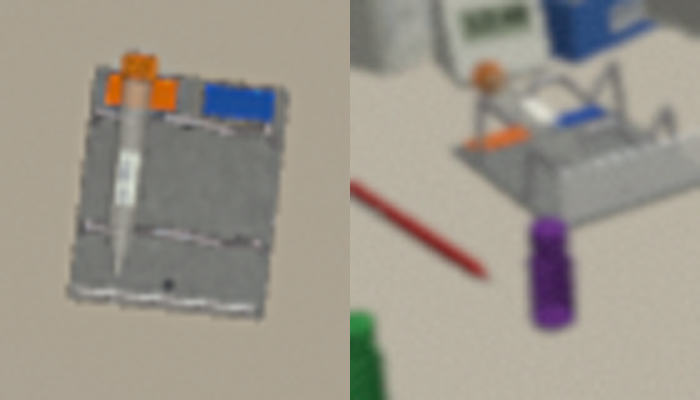

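The orange tube lies in the orange lane with its cap at the tagged end, at mix (138,66). In the wrist view the blue cap is at (284.5,129.5) and its tip at (271.5,223).

```bash
python3 - <<'E'
from h import *
c,t=plane('w11',284.5,129.5,.009),plane('w11',271.5,223,.008);d=(c-t)/np.linalg.norm(c-t);print(c,t,np.linalg.norm(c-t),np.degrees(np.arctan2(d[1],d[0])),'centre',(c-.0485*d+t+.055*d)/2)
print(tri([('w11',284.5,129.5),('t0',316.4,192.),('s0',295.5,181)]))
C=np.array([.6176,.0357]);x=np.array([.9935,-.114]);y=np.array([.114,.9935])
c,t=plane('t2',227.6,123.2,.041),plane('t2',223.8,165,.026)
for p in(c,t):print('orange',(p[:2]-C)@x,(p[:2]-C)@y)
E
```

```text
[ 0.50169161 -0.16693975  0.009     ] [ 0.40149986 -0.14429222  0.008     ] 0.10272437082214406 -12.737188146616354 centre [ 0.45476561 -0.15633251  0.00853164]
(array([ 0.50416305, -0.16662517,  0.01025498]), [np.float64(0.0024497090319833483), np.float64(0.0018076919771678123), np.float64(0.0029253685993093992)])
orange 0.05672186623612204 0.022973212645920633
orange -0.046400238094705226 0.022426457419328142
```

Request:
servo_tool --deltas '[0.01,-0.019,-0.02,0,0.006,-0.118,0.5,0,0,-0.035,0,0,0,0.5,0,0,-0.03,0,0,0,0.5,0,0,0,0,0,0,0.5]'

```text
t: 28.5
tool_pos: [0.4571, -0.1486, 0.0664]
tcp_rot: [-0.079, 0.703, -0.075, -0.703]
ft_force: [-0.8, 0.2, 0.3]
finger_gap: 0.0466
```

```bash
python3 -c "
from h import *
pose()"
```

```text
t 28.5 p [ 0.4571 -0.1486  0.0664] jaw deg -102.4 ax [ 0.002  0.006 -1.   ] gap 0.0466 F [-0.8  0.2  0.3]
```

Request:
servo_tool --deltas '[-0.002,-0.007,-0.015,0,0,0,0.5,0,0,-0.012,0,0,0,0.5,0,0,-0.005,0,0,0,0.5,0,0,0,0,0,0,0.5]'

```text
t: 28.9
tool_pos: [0.4567, -0.1548, 0.0349]
tcp_rot: [-0.077, 0.704, -0.074, -0.702]
ft_force: [-1.1, -1.0, -0.2]
finger_gap: 0.0466
```

Request:
servo_tool --deltas '[-0.002,-0.001,-0.005,0,0,0,0.5,0,0,-0.004,0,0,0,0.5,0,0,-0.001,0,0,0,0.5,0,0,0,0,0,0,0.5]'

```text
t: 29.3
tool_pos: [0.4553, -0.1562, 0.0258]
tcp_rot: [-0.077, 0.705, -0.074, -0.701]
ft_force: [-0.7, -0.0, -0.0]
finger_gap: 0.0465
```

Request:
servo_tool --deltas '[0,0,-0.001,0,0,0,0.7,0,0,0,0,0,0,0.9,0,0,0,0,0,0,1,0,0,0,0,0,0,1,0,0,0,0,0,0,1,0,0,0,0,0,0,1,0,0,0,0,0,0,1,0,0,0,0,0,0,1]'

```text
t: 30.1
tool_pos: [0.4556, -0.1563, 0.0254]
tcp_rot: [-0.077, 0.705, -0.074, -0.701]
ft_force: [0.6, 0.2, 0.1]
finger_gap: 0.0153
```

```bash
python3 - <<'E'
from h import *
print(plane('t0',294.4,145.3,0),plane('t0',294.4,145.3,.2),plane('w10',416.7,41.7,0),tri([('w10',416.7,41.7),('t0',294.4,145.3)]))
E
```

```text
[ 0.62549494 -0.11625685  0.        ] [ 0.59326512 -0.09873736  0.2       ] [ 0.62301411 -0.1205687   0.        ] (array([ 0.62259909, -0.11557133,  0.00909337]), [np.float64(0.0014182364694564026), np.float64(0.0014182364694563917)])
```

Request:
servo_tool --deltas '[0,0,0.04,0,0,0,1,0,0,0.04,0,0,0,1,0,0,0.04,0,0,0,1,0.01,0.03,0,0,0,0.05,1,0.01,0.035,0,0,0,0.053,1,0.01,0.035,0,0,0,0,1,0.01,0.035,0,0,0,0,1,0,0.02,0,0,0,0,1,0,0,0,0,0,0,1]'

```text
t: 31.0
tool_pos: [0.4952, 0.0045, 0.1509]
tcp_rot: [-0.041, 0.709, -0.037, -0.703]
ft_force: [0.6, -0.9, -0.4]
finger_gap: 0.0152
```

```bash
python3 -c "
from h import *
pose()"
```

```text
t 31.0 p [0.4952 0.0045 0.1509] jaw deg -96.3 ax [ 0.007  0.005 -1.   ] gap 0.0152 F [ 0.6 -0.9 -0.4]
```

Request:
servo_tool --deltas '[0.03,0.001,0,-0.008,-0.07,0,1,0.035,0.001,0,-0.008,-0.07,0,1,0.035,0.001,0,0,0,0,1,0.02,0.001,-0.02,0,0,0,1,0,0,-0.01,0,0,0,1,0,0,0,0,0,0,1]'

```text
t: 31.6
tool_pos: [0.6192, 0.0053, 0.1205]
tcp_rot: [-0.037, 0.759, -0.04, -0.649]
ft_force: [-0.6, 0.2, 0.9]
finger_gap: 0.0155
```

```bash
python3 -c "
from h import *
pose()"
```

```text
t 31.6 p [0.6192 0.0053 0.1205] jaw deg -96.2 ax [ 0.154 -0.014 -0.988] gap 0.0155 F [-0.6  0.2  0.9]
```

Request:
servo_tool --deltas '[0,0.005,-0.015,0,0.01,0,1,0,0,-0.02,0,0,0,1,0,0,-0.005,0,0,0,1,0,0,0,0,0,0,1]'

```text
t: 32.0
tool_pos: [0.6173, 0.0098, 0.0798]
tcp_rot: [-0.037, 0.755, -0.041, -0.653]
ft_force: [0.2, -0.0, 0.4]
finger_gap: 0.0149
```

Request:
servo_tool --deltas '[0.001,0.0005,-0.012,0,0,0,1,0,0,-0.007,0,0,0,1,0,0,-0.002,0,0,0,1,0,0,0,0,0,0,1]'

```text
t: 32.4
tool_pos: [0.6185, 0.0104, 0.0589]
tcp_rot: [-0.037, 0.756, -0.041, -0.652]
ft_force: [0.3, -0.5, -0.5]
finger_gap: 0.0151
```

Request:
servo_tool --deltas '[0,0,-0.005,0,0,0,1,0,0,-0.002,0,0,0,1,0,0,-0.0005,0,0,0,1,0,0,0,0,0,0,1]'

```text
t: 32.8
tool_pos: [0.619, 0.0104, 0.0517]
tcp_rot: [-0.037, 0.756, -0.041, -0.652]
ft_force: [-0.9, 0.5, 0.8]
finger_gap: 0.0151
```

Request:
servo_tool --deltas '[0,0,0,0,0,0,1,0,0,0,0,0,0,0.9,0,0,0,0,0,0,0.75,0,0,0,0,0,0,0.65,0,0,0,0,0,0,0.65,0,0,0,0,0,0,0.65]'

```text
t: 33.4
tool_pos: [0.6192, 0.0104, 0.0522]
tcp_rot: [-0.037, 0.756, -0.041, -0.652]
ft_force: [0.2, -0.3, 0.3]
finger_gap: 0.0321
```

Request:
servo_tool --deltas '[-0.003,0,0.02,0,0,0,0.65,-0.005,0,0.04,0,0,0,0.6,-0.005,0,0.04,0,0,0,0.5,-0.04,0,0.01,0.008,0.07,0,0.5,-0.045,0,0,0.008,0.07,0,0.5,-0.045,0,0,0,0,0,0.5,-0.04,0,0,0,0,0,0.5,0,0,0,0,0,0,0.5,0,0,0,0,0,0,0.5]'

```text
t: 34.3
tool_pos: [0.4291, 0.0104, 0.1661]
tcp_rot: [-0.04, 0.707, -0.038, -0.705]
ft_force: [0.5, 0.3, -0.4]
finger_gap: 0.0468
```

```bash
python3 - <<'E'
from h import *
pose();w=snap('wrist','w12');b=snap('top','t3');a=snap('scene','s3')
A=cv2.resize(b[110:240,110:420],(744,312),interpolation=2);B=np.hstack([cv2.resize(w[0:200,100:420],(372,232)),cv2.resize(a[150:230,150:278],(372,232),interpolation=2)])
cv2.imwrite('pics/fin.png',np.vstack([A,B]))
E
```

```text
t 34.3 p [0.4291 0.0104 0.1661] jaw deg -96.3 ax [ 0.003  0.002 -1.   ] gap 0.0468 F [ 0.5  0.3 -0.4]
```

View pics/fin.png

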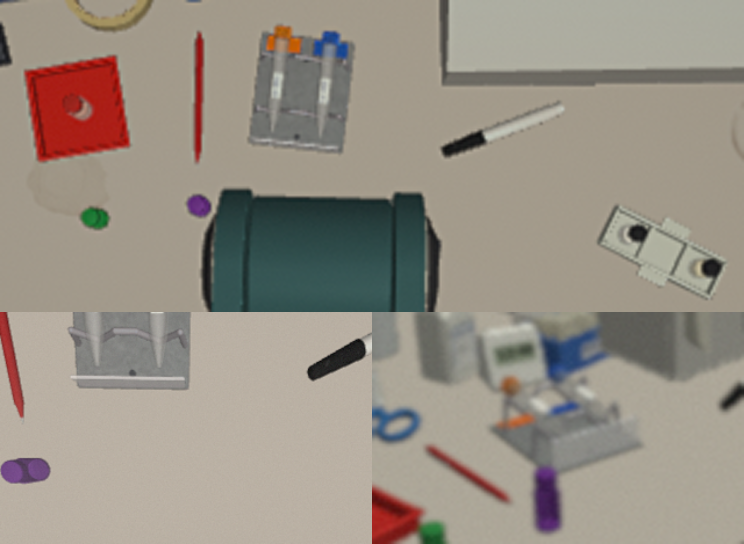

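All five look right. One numeric check of the tubes' heights and middles, then I hand in.

```bash
python3 - <<'E'
from h import *
C=np.array([.6176,.0357]);x=np.array([.9935,-.114]);y=np.array([.114,.9935]);k=2.4
for n,cu,tu in[('orange',(283,33),(274,132)),('blue',(330,39),(321,137))]:
    c=plane('t3',110+cu[0]/k,110+cu[1]/k,.041);t=plane('t3',110+tu[0]/k,110+tu[1]/k,.026)
    for p in(c,t):print(n,((p[:2]-C)@x).round(4),((p[:2]-C)@y).round(4))
for n,w,s in[('otip',(95,367),(274,132)),('btip',(158,367),(321,137))]:
    print(n,tri([('w12',100+w[0]*320/372,(w[1]-312)*200/232),('t3',110+s[0]/k,110+s[1]/k)]))
print(arm.finish_job())
E
```

```text
orange 0.0554 0.022
orange -0.0463 0.0215
blue 0.054 -0.027
blue -0.0466 -0.0277
otip (array([0.56992913, 0.06326972, 0.04240743]), [np.float64(0.0027934396155540136), np.float64(0.002793439615553952)])
btip (array([0.56788277, 0.01573922, 0.02352926]), [np.float64(0.002308770311648728), np.float64(0.0023087703116487315)])
the job is handed in; nothing more can be done
None
```

I put all five pieces away and handed the job in at about 34 s of the 125 s allowed. No verdict is reported, so the results below are my own checks.

- **Black-capped vials:** they stand in the two end cells of the white tray. Close wrist views showed both upright: the yellow one within a pixel or so of the predicted spot, and the clear one within about 1 mm of its cell centre.
- **Red-capped vial:** it stands upright near the middle of the red tray, a few mm from its centre.
- **Tubes:** each lies in the lane of its own colour, cap at the tagged end. The top view puts their middles at about x = +7 mm. Across the cradle they are at y = +22 mm (orange) and -27 mm (blue), inside the limits.

**What did not agree:**
- The tip-height check gave 24 mm for the blue tube, which fits about 26 mm when seated. It gave 42 mm for the orange tube, which does not fit. I put that down to coarse pixel picks and near-parallel views, since both tubes look alike and seated in the final pictures, but I did not measure it again.
- The first grip on the orange tube was too shallow, so I reopened and gripped lower. The fingertips touched the worktop with about 6 N while doing so.

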